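# Cock the sprung vise jaw on its stop pin and feed the bar

### The job

Get the small bench vise ready for its next part by pushing only: push the red thumb plate so that the sprung jaw moves away from the fixed jaw until the yellow stop pin pops up, and let go so that the jaw springs back and rests latched half open on the pin. Then push the aluminium bar along its feed channel, in between the open jaws, fully home against the yellow end stop, and move clear. Do not pick anything up, and leave the other things on the bench where they are.

Things in the scene. Friction and masses are not known exactly. Their poses are not given: they have to be found in the camera images.
- vise: bench vise fixed to the bench; origin on the bench surface below the middle of the fixed jaw's face. +x: the way the sprung jaw opens; +y: the way the bar is fed; z up. Figures in mm, in this frame: fixed jaw (blue, steel face) x -34 to 0, y -32 to 32, top z = 80. Bed x -45 to 170, y -50 to 50; behind the sprung jaw at most 53 high (60 with the pin up).
- slide_jaw (a joint): opening of the sprung jaw (blue, 64 wide along y, top z = 80) along the vise's +x, m: 0 shut, 0.056 end of travel. Its spring shuts it with 5 N at 0, 1 N more per 10 mm. Past 0.030 (be sure with 0.036 to 0.050) the stop pin pops up in the window of the plate behind the jaw; let go, the jaw returns and stops on the pin at 0.030. Let go earlier and it shuts fully.
- stop_pin (a joint): height of the yellow stop pin (10 mm across, at x = 103, y = 0 in the vise's frame) in m: about 0 = held down under the plate, 0.014 = fully up, jaw can latch. It is sprung up and needs no touching.
- thumb_plate (a point): middle of the pushing face of the red thumb plate, upright on top of the sprung jaw and moving with it. The face looks to the vise's -x, is 50 mm wide (along y) and runs from z = 80 to 125; plate 10 mm thick. At rest it stands 10 mm beyond the fixed jaw's face: fingers come down in front of it, over the fixed jaw (tips above z = 80). Axes as the vise's.
- feed_channel (a point): middle of the feed channel's floor, at x = 15, y = -97, z = 45 (mm) in the vise's frame, axes as the vise's. The channel runs along y from -159 to -35 between two steel walls 26 mm apart and only 8 mm high (tops at z = 53); the same floor goes on between the jaws.
- bar_center (a point): centre of the loose aluminium bar, 22 mm wide (its x), 90 long (its y, along the vise's +y), 28 high, about 0.16 kg, half-way up. It starts in the feed channel outside the jaws. Push on its end away from the jaws, with the tips above the channel walls. When home it stands at x = 15, y = -12, z = 59 (mm) in the vise's frame, its outer end 25 mm outside the jaws.
- end_stop (a point): middle of the face of the yellow end stop (26 mm wide, 28 mm high) that the bar's leading end must touch; the face looks to the vise's -y, at x = 15, y = 33, z = 59 in the vise's frame.
- soft_jaw: loose brass block, 20 x 60 x 30 mm (x, y, z), standing beside the vise; bystander; origin under its centre
- tape_roll: roll of black tape, 70 mm across, 19 mm high, lying flat beside the vise; bystander; origin under its centre
- cutters: side cutters with red handles, about 130 mm long, lying on the bench; bystander; origin at the joint, underside
- strippers: wire strippers with yellow handles, about 160 mm long, lying on the bench; bystander; origin at the joint, underside
- screwdriver: screwdriver with an orange handle, about 0.2 m long, lying on the bench; bystander
- spray_can: blue spray can, 58 mm across, 190 mm high; bystander; origin under its centre
- screw_tin: small steel bowl, 72 mm across, 40 mm high; bystander; origin under its centre
Not all that is in view belongs to the job. Of the things that look like the part that bears bar_center, the largest one is meant.

How it is judged:
By the outcome, as a careful person would: the job done as asked, in the order asked, and still so for the second after the job is handed in, with the robot touching nothing.
It also fails if it takes over 43 s, if anything falls off the work surface, if the arm or the gripper's body presses on something with over 40 N, if the wrist force passes 120 N, or if a joint passes its speed limit or range.

### The arm

A 7-joint arm with a two-finger parallel gripper is mounted at the origin on the work surface. World frame = base frame: x ahead of the robot, y to its left, z up, the work surface at z = 0. Lengths are in m, angles in rad, forces in N, time in s.
With the tool pointing down it reaches from about 0.4 to 0.85 m from the base axis. Payload 10.4 kg.
Tool frame: the origin (TCP) lies at the very end of the fingers, on their centre line; the grasp point (between the pads) lies 19 mm behind it; z points along the fingers, y is the line along which they close (so a half turn about z gives the same grasp; the last joint's range is limited). The gripper opens to 87 mm and grips with 3 to 60 N. Pads are 19 mm wide; open, the fingers measure 117 mm over their backs; the gripper's body (75 mm by 190 mm) begins 51 mm behind the grasp point.
Start: joints at [1.246, 0.332, -0.065, 1.46, 0.022, 1.35, -0.088], TCP at [0.186, -0.597, 0.223] pointing down, gripper open.
Joint ranges: [-2.6, 2.6], [-0.5, 2.12], [-1.47, 1.34], [0.16, 2.42], [-1.27, 4.41], [0.06, 2.06], [-2.6, 2.6]. Speed limits (rad/s): [2.22, 2.22, 2.79, 2.79, 3.14, 3.14, 3.14].

### API

Orientations are given as a unit quaternion [x, y, z, w].
In Python, from bench import r gives the robot as it stands.
- The arm moves only by the shell command python3 -m crank 'ROWS' [FORCE]. ROWS is JSON, a list that holds one entry, the list of rows, each a list of 5 numbers: the shift along the tool's x, y, z in mm, then the turn about the tool's z in degrees, then the opening, from -1 (shut) to 1 (fully open). A call has 1 to 20 rows; each row is the pose to reach, as a shift and turn from the pose commanded when the call began, along the tool's axes at that moment; what a row does not reach only later rows make up. A row lasts 1/10 s, in which the tool goes at most 50 mm and 8.59 degrees, less where a joint would pass 70% of its speed; a pose out of reach is approached as far as the arm can. A call with a gripper value outside its range is refused whole. The fingers move at their own pace and stop on an object; FORCE is the grip in N (left out, the last holds). Time passes only in rows, so rows that repeat a pose let the fingers close. It gives the time, the measured TCP pose, the force, the opening and the grip force at its end, in the units of the state.
- r.read_state(): the state, without advancing time (a new reading comes with each control period).
- r.camera(name): name is "side" or "top" or "wrist"; returns a dict with "image" (420x560x3 uint8, red, green, blue), "vfov" (degrees; the focal length in pixels is half the picture's height over the tangent of half this angle, whatever the lens; pixels are square), "cx", "cy" (the principal point, pixels), "k1" (the pictures are not rectified: a ray, as slopes to the right and down, at radius r is drawn at 1 + k1 r^2 times it, then the intrinsics apply), "eye" and "attitude" of the camera in the world. Camera axes: x right, y down, z forward; pixel columns grow to the right and rows downward; lengths in m; the calibration is good to about 2 mm. A picture is of the moment at which its call begins. There is no depth.
- r.close_job(): hands the job in; it is judged then, once.
The state is a dict: "time": time; "joint_positions": joint angles; "joint_vel": joint speeds; "joint_torque": joint torques, N m; "ee_pos": TCP position; "eef_rot": TCP orientation; "ft_force": force on the tool from outside, world axes, zero at the start; "torque": the same for the moment, N m; "width": finger opening in m; "grip_force": force on a finger pad.
Only numpy, scipy, OpenCV 4.12 (cv2) and the standard library are available. Lean on these libraries where they do the work, as an engineer would, in place of code of your own. Each camera call takes 0.05 s, during which the arm holds its last target. There are 200 camera calls.

## Working session

There is one attempt and no reset: what is moved stays moved. The work goes in short steps, Python scripts to look and compute and a shell command to move; the robot and the scene stay as the last step left them, time stands still between calls to the robot, and variables do not carry over. Pictures are saved under pics/ and viewed, at most 10 in all, crops included, and the job is handed in when it is done.

```bash
ls; mkdir -p pics
python3 - <<'E'
from bench import r
import cv2
s=r.read_state(); print(s['time'],s['ee_pos'],s['eef_rot'],s['width'])
for n in ["top","side"]:
    c=r.camera(n); cv2.imwrite(f'pics/{n}1.png',c['image'][:,:,::-1])
    print(n,{k:v for k,v in c.items() if k!='image'})
E
```

```text
pics
0.0 [ 0.18561669 -0.59638692  0.22172756] [ 9.88640940e-01  1.50294970e-01 -1.56554072e-04 -6.99010209e-04] 0.08695791968286332
top {'vfov': 44.139447778321205, 'cx': 279.056153908406, 'cy': 210.09748732261787, 'k1': -0.19757832401797962, 'eye': array([0.40476739, 0.01507387, 1.57636737]), 'attitude': array([-0.70314866,  0.70962837, -0.03304063,  0.03029613])}
side {'vfov': 54.70393055355085, 'cx': 290.085946940593, 'cy': 207.73439544382393, 'k1': -0.012396475791328507, 'eye': array([0.18516291, 0.51568471, 0.71965243]), 'attitude': array([-0.2729246 ,  0.88915432, -0.35014277,  0.11098109])}
```

View pics/top1.png

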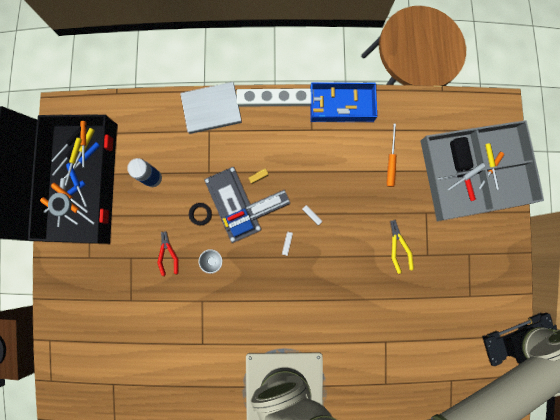

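View pics/side1.png

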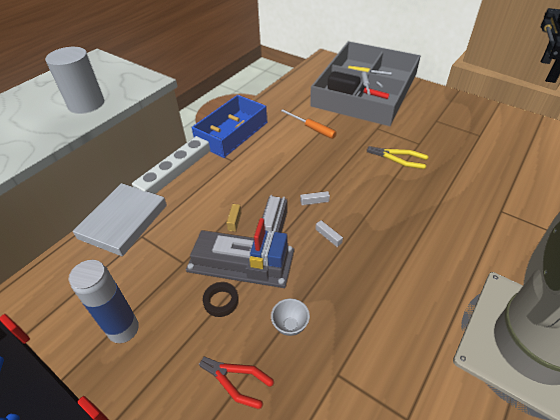

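The vise is at about (238,205) in the top view, with its sprung jaw opening up and slightly left. The feed channel runs to the right, about (290,197). Three things look like the bar: the piece in the channel (~(265,205)) and loose pieces at (312,215) and (287,243). The one in the channel fits the description. I'll confirm with an enlarged crop.

```bash
cat > h.py <<'E'
import numpy as np,cv2
from scipy.spatial.transform import Rotation as R
def K(c):
    h=c['image'].shape[0]; f=h/2/np.tan(np.radians(c['vfov'])/2)
    return np.array([[f,0,c['cx']],[0,f,c['cy']],[0,0,1]])
def proj(c,P):
    Rw=R.from_quat(c['attitude']).as_matrix(); P=np.atleast_2d(P)
    p=(P-c['eye'])@Rw
    return cv2.projectPoints(p.reshape(-1,1,3),np.zeros(3),np.zeros(3),K(c),np.array([c['k1'],0,0,0.]))[0][:,0]
def ray(c,uv):
    n=cv2.undistortPoints(np.array([[uv]],float),K(c),np.array([c['k1'],0,0,0.]))[0,0]
    return R.from_quat(c['attitude']).apply([n[0],n[1],1])
def atz(c,uv,z):
    d=ray(c,uv); return c['eye']+d*(z-c['eye'][2])/d[2]
def v2w(p,pose):
    x,y,t=pose; p=np.atleast_2d(p)
    return R.from_euler('z',t).apply(p)+[x,y,0]
E
python3 - <<'E'
import cv2,numpy as np
t=cv2.imread('pics/top1.png')[150:260,190:330]; s=cv2.imread('pics/side1.png')[180:300,180:350]
t=cv2.resize(t,None,fx=4,fy=4,interpolation=2); s=cv2.resize(s,None,fx=4,fy=4,interpolation=2)
cv2.imwrite('pics/t2.png',t);cv2.imwrite('pics/s2.png',s)
E
```

```text
(no output)
```

View pics/t2.png

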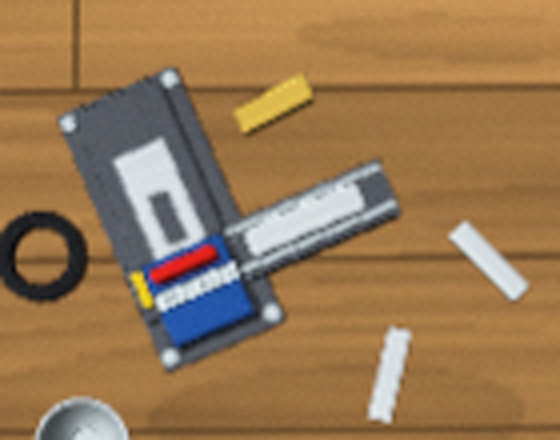

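View pics/s2.png

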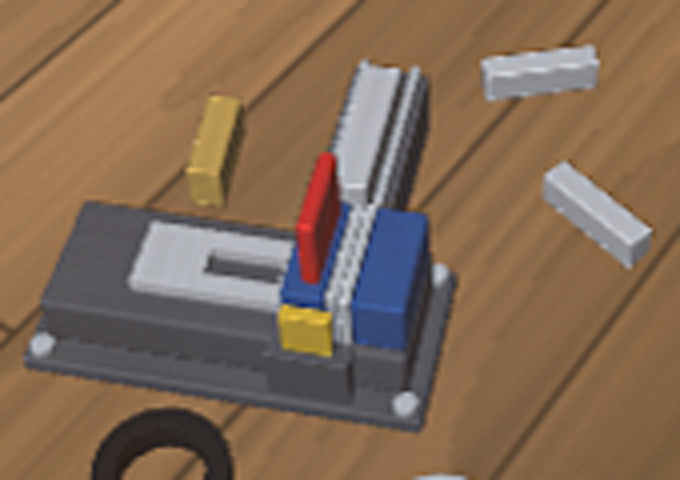

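The pictures confirm it. The bar is the largest silver piece, in the channel at top px ≈(265,204); the two loose pieces are shorter decoys. Next I'll fit the vise pose.

Run:
```python
from bench import r
from h import *
from scipy.optimize import least_squares
ct=r.camera('top'); cs=r.camera('side')
T=[((168,370),(-45,50,0)),((285,318),(-45,-50,0)),((178,346),(-34,32,80)),((255,312),(-34,-32,80)),((184,264),(15,0,125))]
S=[((420,430),(-45,50,0)),((25,368),(170,50,0)),((427,213),(-34,-32,80)),((456,280),(-45,-50,0)),((327,154),(15,-25,125))]
def res(q):
    o=[]
    for c,L,off in((ct,T,(190,150)),(cs,S,(180,180))):
        P=v2w(np.array([l[1] for l in L])/1000,q); uv=np.array([[(l[0][0]+.5)/4-.5+off[0],(l[0][1]+.5)/4-.5+off[1]] for l in L])
        o.append(proj(c,P)-uv)
    return np.concatenate(o).ravel()
s=least_squares(res,[0.5,0.1,0.3],loss='soft_l1'); print(s.x,np.degrees(s.x[2])); print(res(s.x).reshape(-1,2).round(1))
np.save('vise.npy',s.x)
# bar ends at top z=73
for p in((254,240),(358,195)):
    w=atz(ct,((p[0]+.5)/4-.5+190,(p[1]+.5)/4-.5+150),.073)
    print('bar end vise',R.from_euler('z',-s.x[2]).apply(w-[s.x[0],s.x[1],0])*1000)
for n,p in dict(plate=(10,0,125),pre=(-10,0,85),bar=(15,-140,73),chan=(15,-97,45)).items(): print(n,v2w(np.array(p)/1000,s.x))
z=r.read_state();M=R.from_quat(z['eef_rot']).as_matrix();print(M.round(3), z['ee_pos'])
```

```text
[0.5103459  0.12634015 0.40668474] 23.301319181235606
[[-0.3  0.2]
 [ 0.5 -0. ]
 [-1.  -0.6]
 [-0.  -1. ]
 [-0.4 -1.2]
 [ 0.4  1.3]
 [-0.2  0.4]
 [ 0.7 -0.5]
 [ 0.4  0.3]
 [ 0.3 -1.3]]
bar end vise [ 12.27857982 -51.18588592  73.        ]
bar end vise [  11.84378881 -133.86337687   73.        ]
plate [[0.51953027 0.13029582 0.125     ]]
pre [[0.50116153 0.12238449 0.085     ]]
bar [[0.57950179 0.00369244 0.073     ]]
chan [[0.56249243 0.04318524 0.045     ]]
[[ 0.955  0.297 -0.   ]
 [ 0.297 -0.955  0.001]
 [-0.    -0.001 -1.   ]] [ 0.18569916 -0.59654135  0.22206727]
```

```bash
python3 -m crank '[[[373,-143,-50,0,-1],[373,-143,-50,0,-1],[373,-143,-50,-20,-1],[373,-143,-50,-20,-1],[373,-143,-50,-40,-1],[373,-143,-50,-40,-1],[373,-143,-50,-40,-1],[373,-143,-50,-40,-1],[530,-535,-58,-60,-1],[530,-535,-58,-80,-1],[530,-535,-58,-96,-1],[530,-535,-58,-96,-1],[530,-535,-58,-96,-1],[530,-535,-58,-96,-1],[530,-535,-58,-96,-1],[530,-535,-58,-96,-1],[530,-535,-58,-96,-1],[530,-535,-58,-96,-1],[530,-535,-58,-96,-1],[530,-535,-58,-96,-1]]]'
python3 - <<'E'
from bench import r
from h import *
s=r.read_state(); print(s['time'],s['ee_pos'],s['joint_positions']); print(R.from_quat(s['eef_rot']).as_matrix().round(3))
c=r.camera('wrist'); np.save('w1.npy',c,allow_pickle=True); print(c['eye'])
q=np.load('vise.npy'); im=c['image'][:,:,::-1].copy()
cv2.imwrite('pics/w1.png',im)
names=[(-34,32,80),(-34,-32,80),(0,-32,80),(0,32,80),(10,25,125),(10,-25,125),(20,25,125),(20,-25,125),(-45,-50,0),(-45,50,0),(28,-159,53),(2,-159,53)]
for n,p in zip(names,proj(c,v2w(np.array(names)/1000,q))): print(n,p.round(0))
E
```

```text
time: 2.2
ee_pos: [0.5329, 0.07, 0.2803]
eef_rot: [0.551, 0.835, -0.0, 0.0]
ft_force: [-0.0, -0.6, 0.2]
width: 0.0003
grip_force: 0.0
2.2 [0.53291168 0.07003821 0.28030558] [ 0.44653875  0.18085394 -0.7467974   1.57026422  0.12409601  1.43945067
  0.09605901]
[[-0.394  0.919 -0.   ]
 [ 0.919  0.394 -0.001]
 [-0.    -0.001 -1.   ]]
[0.50177237 0.14191561 0.44225949]
(-34, 32, 80) [253. 100.]
(-34, -32, 80) [255. 156.]
(0, -32, 80) [283. 156.]
(0, 32, 80) [283. 100.]
(10, 25, 125) [293. 105.]
(10, -25, 125) [293. 155.]
(20, 25, 125) [303. 105.]
(20, -25, 125) [302. 155.]
(-45, -50, 0) [252. 161.]
(-45, 50, 0) [250.  89.]
(28, -159, 53) [303. 243.]
(2, -159, 53) [284. 243.]
```

View pics/w1.png

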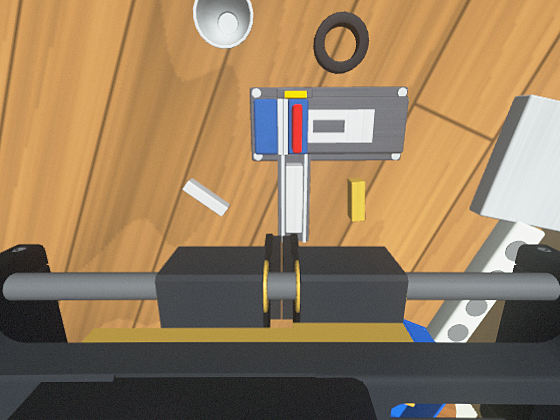

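Projected vise points match the wrist view to 1–2 px: red plate at (293–303, 104–152), channel end near (303,240). Lowering in front of the plate.

```bash
python3 -m crank '[[[62,-16,0,0,-1],[62,-16,0,0,-1],[62,-16,50,0,-1],[62,-16,100,0,-1],[62,-16,150,0,-1],[62,-16,180,0,-1],[62,-16,191,0,-1],[62,-16,191,0,-1],[62,-16,191,0,-1]]]'
python3 -m crank '[[[0,10,0,0,-1],[0,15,0,0,-1],[0,20,0,0,-1],[0,25,0,0,-1],[0,30,0,0,-1],[0,35,0,0,-1],[0,40,0,0,-1],[0,45,0,0,-1],[0,50,0,0,-1],[0,54,0,0,-1],[0,54,0,0,-1],[0,54,0,0,-1],[0,54,0,0,-1]]]'
python3 - <<'E'
from bench import r
from h import *
s=r.read_state(); q=np.load('vise.npy')
print('vise tcp',R.from_euler('z',-q[2]).apply(s['ee_pos']-[q[0],q[1],0])*1000, s['ft_force'])
a=r.camera('side')['image'][170:310,170:360,::-1]; b=r.camera('wrist')['image'][:,:,::-1]
cv2.imwrite('pics/push.png',np.hstack([cv2.resize(a,(380,280)),cv2.resize(b,(374,280))]))
E
```

```text
time: 3.15
ee_pos: [0.4947, 0.1223, 0.0912]
eef_rot: [0.55, 0.835, 0.001, 0.001]
ft_force: [1.1, -1.3, 0.4]
width: 0.0001
grip_force: 0.0
time: 4.45
ee_pos: [0.5432, 0.1432, 0.0905]
eef_rot: [0.55, 0.835, -0.001, 0.0]
ft_force: [-7.9, -4.1, 9.2]
width: 0.0003
grip_force: 5.3
vise tcp [36.85550841  2.46422102 90.5050354 ] [-7.93628656 -4.11999412  9.15121549]
```

View pics/push.png

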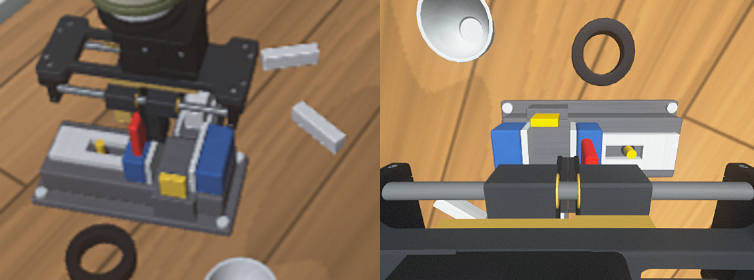

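The yellow pin is up in the window (side crop (100,147), wrist crop (628,152)), with the jaw about 42 mm open. Releasing, then moving over behind the bar.

```bash
python3 -m crank '[[[0,-4,0,0,-1],[0,-8,0,0,-1],[0,-12,0,0,-1],[0,-16,0,0,-1],[0,-22,0,0,-1],[0,-30,0,0,-1],[0,-38,0,0,-1],[0,-38,0,0,-1],[0,-38,-50,0,-1],[0,-38,-90,0,-1],[-60,-22,-90,0,-1],[-120,-22,-90,0,-1],[-176,-22,-90,0,-1],[-176,-22,-90,0,-1],[-176,-22,-90,0,-1],[-176,-22,-90,0,-1]]]'
python3 - <<'E'
from bench import r
from h import *
s=r.read_state(); q=np.load('vise.npy')
print('vise tcp',R.from_euler('z',-q[2]).apply(s['ee_pos']-[q[0],q[1],0])*1000, s['ft_force'],s['joint_positions'])
a=r.camera('side')['image'][170:310,170:360,::-1]; b=r.camera('top')['image'][150:260,190:330,::-1]
cv2.imwrite('pics/rel.png',np.hstack([cv2.resize(a,(400,295)),cv2.resize(b,(375,295))]))
E
```

```text
time: 6.15
ee_pos: [0.5926, -0.0269, 0.1793]
eef_rot: [0.55, 0.835, 0.0, -0.0]
ft_force: [-0.1, 0.8, -0.1]
width: 0.0007
grip_force: 0.0
vise tcp [  14.93110537 -173.22559888  179.33253634] [-0.14761437  0.81349639 -0.08235431] [ 0.51253624  0.367057   -0.67816736  1.57840062  0.23652078  1.28030093
  0.20432022]
```

View pics/rel.png

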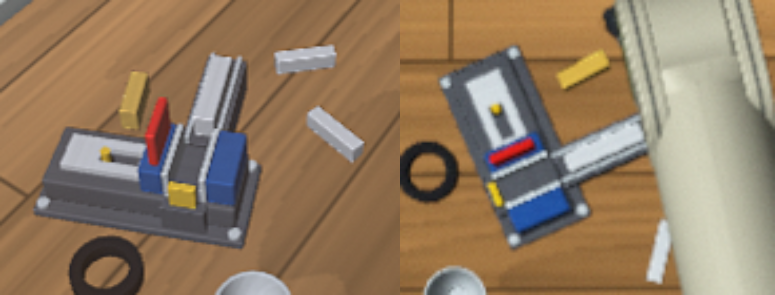

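The jaw rests latched on the pin, half open. Lowering behind the bar and pushing.

```bash
python3 -m crank '[[[0,0,50,0,-1],[0,0,90,0,-1],[0,0,112,0,-1],[0,0,117,0,-1],[0,0,117,0,-1],[0,0,117,0,-1]]]'
python3 -m crank '[[[6,0,0,0,-1],[12,0,0,0,-1],[18,0,0,0,-1],[24,0,0,0,-1],[30,0,0,0,-1],[36,0,0,0,-1],[42,0,0,0,-1],[48,0,0,0,-1],[54,0,0,0,-1],[60,0,0,0,-1],[66,0,0,0,-1],[72,0,0,0,-1],[78,0,0,0,-1],[84,0,0,0,-1],[88,0,0,0,-1],[92,0,0,0,-1],[95,0,0,0,-1],[98,0,0,0,-1],[98,0,0,0,-1],[98,0,0,0,-1]]]'
python3 - <<'E'
from bench import r
from h import *
s=r.read_state(); q=np.load('vise.npy')
print('vise tcp',R.from_euler('z',-q[2]).apply(s['ee_pos']-[q[0],q[1],0])*1000, s['ft_force'])
a=r.camera('side')['image'][170:310,170:360,::-1]; b=r.camera('wrist')['image'][:,:,::-1]
cv2.imwrite('pics/bar.png',np.hstack([cv2.resize(a,(400,295)),cv2.resize(b,(393,295))]))
E
```

```text
time: 6.85
ee_pos: [0.5936, -0.0261, 0.0643]
eef_rot: [0.549, 0.836, 0.001, 0.001]
ft_force: [0.9, -0.5, -0.3]
width: 0.0002
grip_force: 0.0
time: 8.85
ee_pos: [0.5537, 0.0634, 0.0624]
eef_rot: [0.55, 0.835, -0.0, -0.0]
ft_force: [0.6, 0.1, 0.1]
width: 0.0004
grip_force: 0.0
vise tcp [ 14.90824913 -74.99849518  62.42739795] [0.6408431  0.12906158 0.08243337]
```

View pics/bar.png

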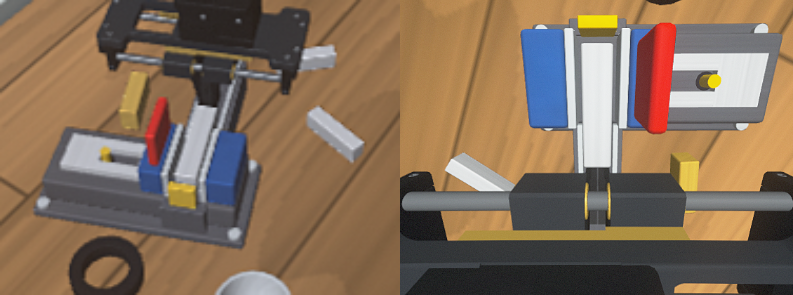

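The bar is between the jaws with its leading end about 8 mm short of the stop (wrist crop (598,42) against (598,28)). Continuing slowly.

```bash
python3 -m crank '[[[2,0,0,0,-1],[4,0,0,0,-1],[5,0,0,0,-1],[6,0,0,0,-1],[7,0,0,0,-1],[7,0,0,0,-1]]]'
python3 -m crank '[[[1,0,0,0,-1],[2,0,0,0,-1],[2,0,0,0,-1],[2,0,0,0,-1]]]'
python3 -m crank '[[[1,0,0,0,-1],[2,0,0,0,-1],[2,0,0,0,-1],[2,0,0,0,-1]]]'
```

```text
time: 9.55
ee_pos: [0.551, 0.0699, 0.0625]
eef_rot: [0.55, 0.835, 0.0, -0.0]
ft_force: [0.0, 0.6, -0.5]
width: 0.0004
grip_force: 0.0
time: 9.95
ee_pos: [0.5504, 0.0714, 0.0626]
eef_rot: [0.55, 0.835, -0.0, 0.0]
ft_force: [0.3, -0.2, 0.6]
width: 0.0005
grip_force: 0.6
time: 10.35
ee_pos: [0.5502, 0.0715, 0.0627]
eef_rot: [0.55, 0.835, -0.001, 0.001]
ft_force: [3.0, -6.5, 0.0]
width: 0.0006
grip_force: 3.6
```

The bar has hit the stop: it no longer advances and the force has risen to about 7 N. One firm nudge, then back off.

```bash
python3 -m crank '[[[1,0,0,0,-1],[2,0,0,0,-1],[2,0,0,0,-1],[2,0,0,0,-1]]]'
python3 -m crank '[[[-5,0,0,0,-1],[-15,0,0,0,-1],[-40,0,0,0,-1],[-70,0,-10,0,-1],[-100,0,-60,0,-1],[-110,0,-110,0,-1],[-110,0,-150,0,-1],[-110,0,-150,0,-1],[-110,0,-150,0,-1],[-110,0,-150,0,-1]]]'
python3 - <<'E'
from bench import r
from h import *
s=r.read_state(); q=np.load('vise.npy'); print(s['ft_force'],np.abs(s['joint_vel']).max())
a=r.camera('side')['image'][170:310,170:360,::-1]; b=r.camera('wrist')['image'][:,:,::-1]
cv2.imwrite('pics/end.png',np.hstack([cv2.resize(a,(400,295)),cv2.resize(b,(393,295))]))
E
```

```text
time: 10.75
ee_pos: [0.5502, 0.0715, 0.0628]
eef_rot: [0.551, 0.834, -0.001, 0.002]
ft_force: [5.7, -11.8, -0.1]
width: 0.0003
grip_force: 6.3
time: 11.75
ee_pos: [0.5916, -0.0258, 0.2113]
eef_rot: [0.55, 0.835, -0.0, -0.001]
ft_force: [-0.4, 0.1, -0.0]
width: 0.0003
grip_force: 0.0
[-0.41442348  0.13810847 -0.01010092] 0.011742793582208885
```

View pics/end.png

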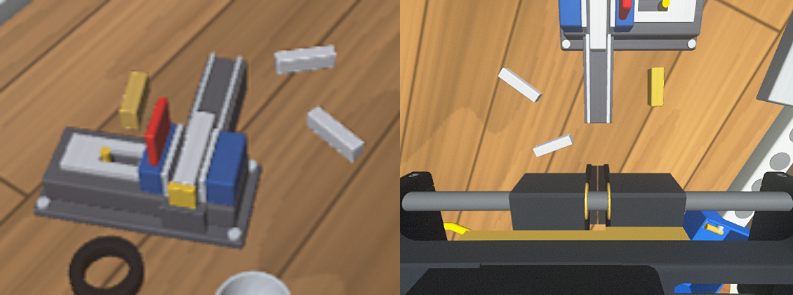

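The side crop shows the bar against the yellow stop (182,190), the jaw latched on the raised pin (105,153), and the other things where they were. The arm is clear.

```bash
python3 -c "
from bench import r
print(r.close_job())"
```

```text
the job is handed in; nothing more can be done
None
```

The job is handed in at about 12 s: the sprung jaw is latched half open on the stop pin, the bar is home against the end stop, and the arm is clear with nothing else disturbed.

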